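Lock up the tool chest

ROBOT

A 7-joint arm with a two-finger parallel gripper is mounted at the origin on the work surface. World frame = base frame: x ahead of the robot, y to its left, z up, the work surface at z = 0. Lengths are in mm, angles in rad, forces in N, time in s.
With the tool pointing down it reaches from about 425 to 1025 mm from the base axis. Payload 9.4 kg.
Tool frame: the origin (TCP) lies on the centre line of the jaws, within the pads' length; the fingertips stand env.tip_extent ahead of it and the grasp point (between the pads) lies 3 mm ahead of it (env.tip_extent is the distance from the TCP to the fingertips, in mm); z points along the fingers, y is the line along which they close (so a half turn about z gives the same grasp; the last joint's range is limited). The gripper opens to 85 mm and grips with 20 to 120 N. Pads are 22 mm wide; open, the fingers measure 114 mm over their backs; the gripper's body (76 mm by 85 mm) begins 54 mm behind the grasp point. The pads swing forward as they close: fully open they stand 13 mm farther back than shut.
Start: joints at [1.088, 0.599, -0.003, 1.599, 0.002, 0.943, -0.08], TCP at [286.188, -666.123, 253.275] pointing down, gripper open.
Joint ranges: [-2.57, 2.57], [-0.35, 1.97], [-1.29, 1.29], [0.11, 2.56], [-1.05, 4.19], [0.11, 1.86], [-2.63, 2.63]. Speed limits (rad/s): [2.22, 2.22, 3.01, 3.01, 3.14, 3.14, 3.14].

INTERFACE

Orientations are given as a 3x3 rotation matrix whose columns are the frame's x, y, z axes.
In Python, from cell import env, viewer gives the robot as it stands. Calls block until the motion is done:
- env.move_to(position, orientation): joint-space move of the TCP to a pose.
- env.servo_line(position, orientation=None, velocity=150, f_stop=None): straight line of the TCP; orientation=None keeps the orientation; velocity is the mean speed in mm/s. With f_stop (N) it stops when the force on the tool has changed by that much, and returns True; else False.
- env.move_joints(angles): joint-space move.
- env.set_gripper(opening, force=None): opening from 0.0 (shut) to 1.0 (fully open); force is the grip in N (None keeps the last); returns when the fingers have stopped.
- env.dwell(seconds).
- env.solve_ik(position, orientation): joint angles nearest the present ones, or None.
- viewer.grab_frame(name): name is "scene" or "top" or "wrist"; returns a dict with "pixels" (384x512x3 uint8, blue, green, red), "mtx" (3x3 intrinsics, pixels), "xyz" and "orientation" of the camera in the world. Camera axes: x right, y down, z forward; pixel columns grow to the right and rows downward; lengths in mm; the calibration is good to about 2 mm. The wrist camera is an equidistant fisheye: a pixel r from the principal point sees the ray r / f radians off the axis. A picture is of the moment at which its call begins. There is no depth.
A pose or a line that the arm cannot do raises env.Unreachable and nothing moves.
- env.sign_off(): hands the job in; it is judged then, once.
Readings, each from a call of its own:
- env.read_t(): time.
- env.read_joint_positions(): joint angles.
- env.read_dq(): joint speeds.
- env.read_joint_efforts(): joint torques, N m.
- env.read_position(): TCP position.
- env.read_tool_rot(): TCP orientation.
- env.read_ft_force(): force on the tool from outside, world axes, zero at the start.
- env.read_ft_torque(): the same for the moment, N m.
- env.read_grip_width(): opening from 0.0 (shut) to 1.0 (fully open).
- env.read_grasp_force(): force on a finger pad.
Only numpy, scipy, OpenCV 4.12 (cv2) and the standard library are available. Lean on these libraries where they do the work, as an engineer would, in place of code of your own. Each camera call takes 0.05 s, during which the arm holds its last target. There are 200 camera calls.

TASK

Slide the lid of the wooden tool chest fully shut against its stop batten. Then push the steel bolt across into the keeper until you feel its tip come to bear firmly on the rubber buffer inside, gently (do not ram it), and leave it standing there against the buffer; leave the other things on the bench and on the chest where they are.

Things in the scene. Friction and masses are not known exactly. Their poses are not given: they have to be found in the camera images.
- chest: Wooden tool chest, 260 (x) x 430 (y) x 100 mm high, fixed. Origin: centre of its underside, on the bench; x to its far side, y to its left, z up; its top is at 100 mm. The top's right part (y -215 to -25 mm) is a fixed deck with the bolt, the rest is the sliding lid, flush with the deck. A batten along the lid's far edge, 14 mm above the top, stops the lid.
- lid: Plywood lid, 240 (x) x 226 (y) mm, with the keeper (steel housing) and a cleat handle on it. Origin: middle of its top; axes as the chest's. It slides only along the chest's x: push it to +x to shut it (shut: its origin at x = -8 mm of the chest; it starts 35 to 70 mm short). It rubs with about 5 N, stays where it is left, and its stop gives only a little.
- lid_handle (a point): Middle of the top of the wooden cleat handle on the lid: 24 (x) x 70 (y) mm, standing 30 mm above the lid. Axes as the chest's.
- bolt: Round steel barrel bolt, 14 mm thick, 145 mm long, round-nosed; it slides along the chest's +y towards the lid through two straps on the deck. Origin: its tip, on its axis, 13 mm above the chest's top, at x = 20 mm of the chest. It rubs with about 4 N, stays where it is left and can only slide.
- bolt_tip (a point): The foremost point of the bolt (same as the bolt's origin); axes as the chest's.
- bolt_knob (a point): Middle of the top of the bolt's upright knob: a steel cylinder of 16 mm diameter (12 mm below its head), 138 mm behind the tip, its top 47 mm above the chest's top. The straps (26 mm high) are in front of it (+y), always 20 mm or more away; behind it (-y) the deck is clear but for a 3 mm back plate.
- keeper_mouth (a point): Middle of the mouth (-y face) of the keeper, 40 (x) x 80 (y) x 29 mm high, 13 mm above the lid; in line with the bolt when shut. Hole 20 mm wide. Unseen inside, a rubber buffer stops the bolt 22 to 54 mm behind the mouth, different each time: find it by feel. It yields 1 mm per 8 N. Over 15 N between bolt and keeper is ramming; the bolt's rubbing adds to that at the knob.
- grease_tin: Bystander: small aluminium tin, 44 mm diameter, 35 mm high, standing on the deck on the robot's side of the bolt. Origin: centre of its underside.
- collar: Bystander: dark steel collar, 44 mm diameter, 18 mm high, lying on the deck on the far side of the bolt. Origin: centre of its underside.
- hammer: Bystander: hammer, about 280 mm long, lying on the bench right of the chest.
- screwdriver: Bystander: screwdriver with green handle lying on the bench right of the chest.
- oil_bottle: Bystander: small brown bottle, 44 mm diameter, 85 mm high, right of the chest. Origin: centre of its underside.
- paint_tin: Bystander: paint tin, 100 mm diameter, 120 mm high, left of the chest. Origin: centre of its underside.
- channel: Bystander: aluminium channel, 160 x 30 x 24 mm, lying on the bench to the left.

How it is judged:
By the outcome, as a careful person would: the job done as asked, in the order asked, and still so for the second after the job is handed in, with the robot touching nothing.
It also fails if it takes over 48 s, if anything falls off the work surface, if the arm or the gripper's body presses on something with over 40 N, if the wrist force passes 120 N, or if a joint passes its speed limit or range.

## Working session

There is one attempt and no reset: what is moved stays moved. The work goes in short steps, each a Python script; the robot and the scene stay as the last script left them, time stands still between calls to the robot, and variables do not carry over. Pictures are saved under pics/ and viewed, at most 10 in all, crops included, and the job is handed in when it is done.

```bash
ls; mkdir -p pics
python3 - <<'E'
from cell import env, viewer
import cv2,numpy as np
for n in ("scene","top"):
    f=viewer.grab_frame(n); cv2.imwrite(f"pics/{n}0.png",f["pixels"]); print(n,f["mtx"].tolist(),np.round(f["xyz"],1),np.round(f["orientation"],4).tolist())
print(env.tip_extent,env.read_t(),env.read_tool_rot())
E
```

```text
pics
scene [[358.9067424062775, 0.0, 260.0739582302704], [0.0, 358.9067424062775, 191.13358166536418], [0.0, 0.0, 1.0]] [1074.9 -673.5  746.3] [[0.7761, 0.3738, -0.5079], [0.6306, -0.4634, 0.6226], [-0.0026, -0.8034, -0.5954]]
top [[495.21907001403, 0.0, 252.84435017686963], [0.0, 495.21907001403, 197.40033798702905], [0.0, 0.0, 1.0]] [ 367.1  -37.6 1773.7] [[-0.0059, -0.9952, 0.0973], [-1.0, 0.0055, -0.0043], [0.0038, -0.0973, -0.9952]]
22.0 0.1 [[ 9.18778314e-01  3.94773250e-01 -7.00442813e-04]
 [ 3.94773844e-01 -9.18777458e-01  1.26246354e-03]
 [-1.45164233e-04 -1.43644062e-03 -9.99998958e-01]]
```

View pics/scene0.png

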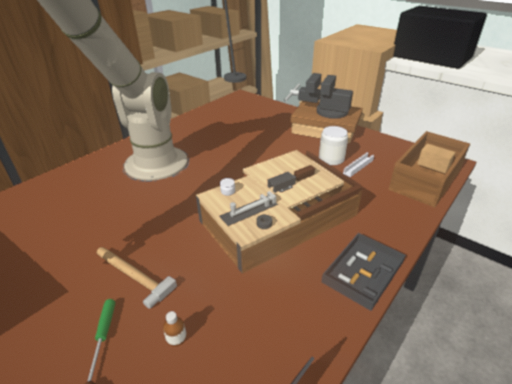

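View pics/top0.png

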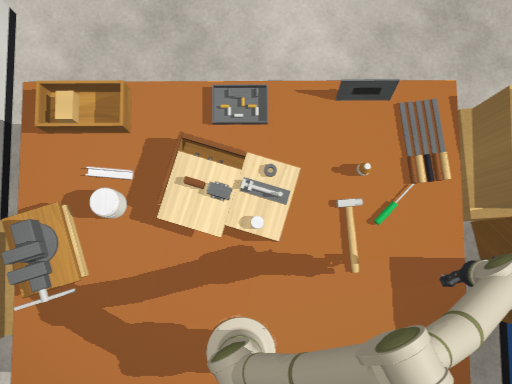

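The scene view shows the chest, with the bolt on the right-hand deck and the lid short of the batten. In the top view the chest covers about (160–300, 135–240) and is yawed about 15°. I'll zoom in there.

Run:
```python
import cv2
a=cv2.imread("pics/top0.png")[128:246,152:308]
cv2.imwrite("pics/topc.png",cv2.resize(a,None,fx=5,fy=5,interpolation=cv2.INTER_CUBIC))
a=cv2.imread("pics/scene0.png")[145:275,190:365]
cv2.imwrite("pics/scc.png",cv2.resize(a,None,fx=4.5,fy=4.5,interpolation=cv2.INTER_CUBIC))
```

```text
(no output)
```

View pics/topc.png

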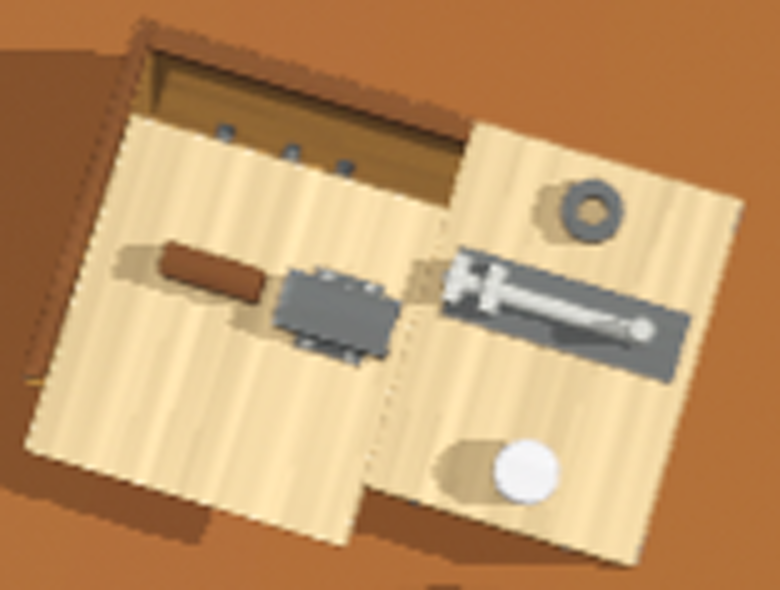

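View pics/scc.png

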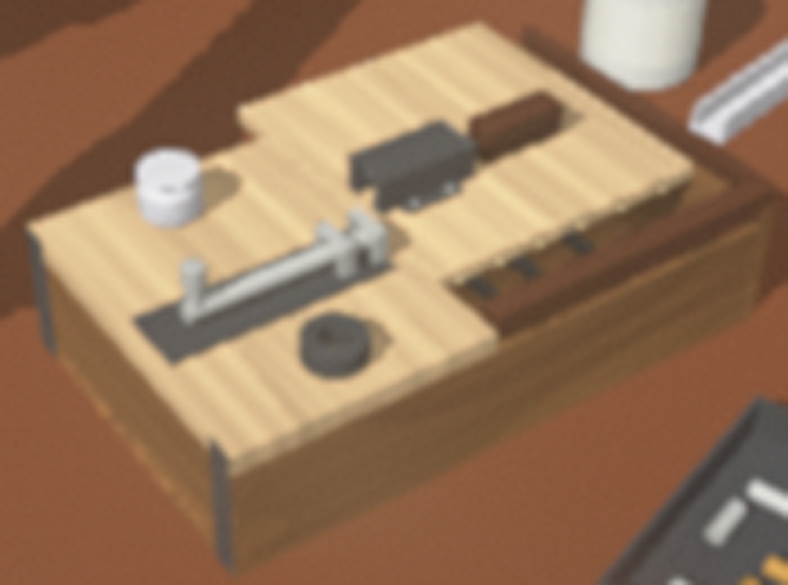

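The top crop shows the deck corners at crop pixels (743,200), (635,565), (473,122) and (365,487). The lid corners are at (130,115), (445,205), (25,450) and (345,545), and the knob top is at (642,330). The handle lies left of the keeper around (213,272). The bolt tip seems to be under the left strap near (450,280).

```bash
cat > h.py <<'E'
from cell import env, viewer
import cv2,numpy as np
from scipy.optimize import least_squares
def ray(f,u,v,z):
    R=np.array(f["orientation"]);c=np.array(f["xyz"])
    d=R@np.linalg.solve(np.array(f["mtx"]),[u,v,1.]); return c+d*(z-c[2])/d[2]
def fit(loc,pts):
    loc=np.array(loc,float)[:,:2];pts=np.array(pts)[:,:2]
    def r(p):
        c,s=np.cos(p[2]),np.sin(p[2]);return (loc@np.array([[c,s],[-s,c]])+p[:2]-pts).ravel()
    q=least_squares(r,[*pts.mean(0),-.2]);return q.x,np.round(q.fun.reshape(-1,2),1)
E
python3 - <<'E'
from h import *
f=viewer.grab_frame("top")
P=lambda a,b,z:ray(f,152+(a+.5)/5-.5,128+(b+.5)/5-.5,z)
x,r=fit([(130,-215),(-130,-215),(130,-25),(-130,-25)],[P(743,200,100),P(635,565,100),P(473,122,100),P(365,487,100)])
print(x,r)
c,s=np.cos(x[2]),np.sin(x[2]);R=np.array([[c,-s],[s,c]])
L=lambda p:np.round(R.T@(p[:2]-x[:2]),1)
print("lid",[L(P(*q,100)) for q in((130,115),(445,205),(25,450),(345,545))])
print("knob",L(P(642,330,147)),"keeper",[L(P(*q,129)) for q in((290,270),(400,300),(385,358),(275,318))],"handle",[L(P(*q,130)) for q in((165,242),(265,275),(258,303),(162,270))])
print("tip?",L(P(450,280,113)),"tin",L(P(527,470,135)),"collar",L(P(593,212,118)))
# scene cross-check
g=viewer.grab_frame("scene")
S=lambda a,b,z:L(ray(g,190+(a+.5)/4.5-.5,145+(b+.5)/4.5-.5,z))
print("scene: knob",S(193,266,147),"deck corners",S(30,228,100),S(232,462,100),S(497,335,100),"lid far-left",S(690,172,100),"handle",[S(*q,130) for q in((470,122),(545,95))])
E
```

```text
[ 5.69818359e+02  3.73590439e+01 -2.91925828e-01] [[ 0.3  1.4]
 [-0.7 -0.3]
 [-0.1 -0.9]
 [ 0.5 -0.2]]
lid [array([ 68. , 202.7]), array([ 69.3, -22.1]), array([-171.4,  202.6]), array([-171.7,  -23.3])]
knob [  19.3 -173.7] keeper [array([-6.4, 63.1]), array([ -5. , -13.3]), array([-45.1, -14.9]), array([-40.1,  63.3])] handle [array([-12.1, 148.7]), array([-14.4,  78. ]), array([-33.8,  77. ]), array([-30.7, 145. ])]
tip? [ 19.3 -40.7] tin [ -90.3 -126.8] collar [  90.4 -120.5]
scene: knob [  23.5 -175.2] deck corners [-124.4 -215.5] [ 134.  -218.2] [133.7 -28.7] lid far-left [ 75.8 190.8] handle [array([-24.9,  74.6]), array([-22.1, 140. ])]
```

The chest is at about (570, 37) with yaw −0.292, and the residuals are around 1 mm. The features agree with the given sizes: the knob is at x 19, y −174, and the lid is 43 mm short. Next I push the lid with closed fingers behind the handle.

```bash
cat >> h.py <<'E'
O=np.array([569.8,37.4]);YAW=-.2919
def W(x,y,z):
    c,s=np.cos(YAW),np.sin(YAW);return np.array([O[0]+c*x-s*y,O[1]+s*x+c*y,z])
def loc(p):
    c,s=np.cos(YAW),np.sin(YAW);d=np.array(p)[:2]-O;return np.round([c*d[0]+s*d[1],-s*d[0]+c*d[1],p[2]],2)
def T(a):  # tool down, tool x at chest angle a; the half turn nearer present joints
    q0=np.array(env.read_joint_positions());best=None
    for k in(0,np.pi):
        x=np.array([np.cos(a+YAW+k),np.sin(a+YAW+k),0]);z=np.array([0,0,-1.]);R=np.c_[x,np.cross(z,x),z]
        q=env.solve_ik(W(0,0,230),R)
        if q is not None:
            d=abs(np.array(q)-q0).max()
            if best is None or d<best[0]:best=(d,R)
    return best[1]
def F():
    f=np.array(env.read_ft_force());c,s=np.cos(YAW),np.sin(YAW)
    return np.round([c*f[0]+s*f[1],-s*f[0]+c*f[1],f[2]],2)
E
python3 - <<'E'
from h import *
env.set_gripper(0.0)
R=T(0)
env.move_to(W(-64,112,230),R)
print(env.read_t(),loc(env.read_position()),F())
env.servo_line(W(-64,112,131),R,velocity=120,f_stop=10)
print(env.read_t(),loc(env.read_position()),F())
cv2.imwrite("pics/a.png",viewer.grab_frame("wrist")["pixels"])
s=env.servo_line(W(12,112,131),R,velocity=25,f_stop=18)
print(s,env.read_t(),loc(env.read_position()),F())
cv2.imwrite("pics/b.png",viewer.grab_frame("top")["pixels"][118:248,142:312].repeat(4,0).repeat(4,1))
E
```

```text
4.0083 [-63.43 111.29 229.87] [-0.58 -0.35  0.47]
4.9833 [-63.8  112.34 131.51] [-0.33  0.27 -0.35]
True 7.4083 [  0.99 111.61 130.48] [-0.03 -0.07  0.35]
```

View pics/b.png

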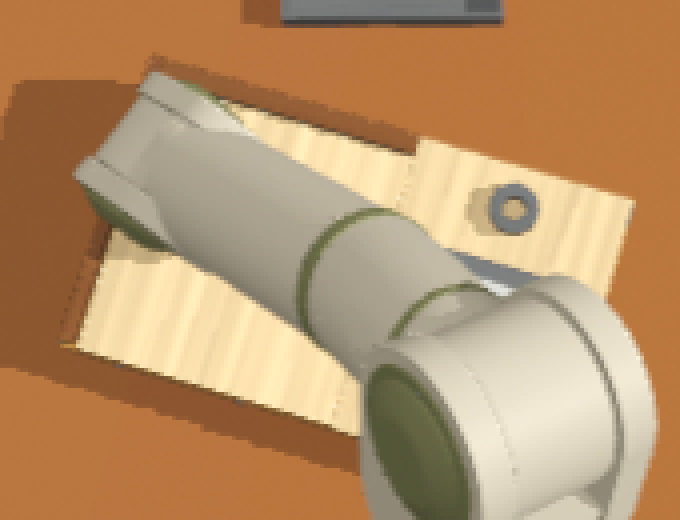

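The lid now looks flush along the near edge, around (80,345)–(355,435), and no gap shows at the batten. The force dropped to zero after the stop, so I'll press once more slowly to confirm. Then I back off and look from clear.

Run:
```python
from h import *
p=loc(env.read_position());R=np.array(env.read_tool_rot())
s=env.servo_line(W(p[0]+8,112,131),velocity=10,f_stop=16)
print(s,env.read_t(),loc(env.read_position()),F())
p=loc(env.read_position())
env.servo_line(W(p[0]-15,112,131),velocity=100)
env.servo_line(W(p[0]-15,112,225),velocity=200)
R=T(np.pi/2)
env.move_to(W(19.5,-210,225),R)
print(env.read_t(),loc(env.read_position()),F())
f=viewer.grab_frame("top");cv2.imwrite("pics/c.png",cv2.resize(f["pixels"][118:248,142:312],None,fx=4.5,fy=4.5,interpolation=cv2.INTER_CUBIC))
f=viewer.grab_frame("wrist");cv2.imwrite("pics/w.png",f["pixels"])
```

```text
True 7.975 [  0.96 111.22 129.8 ] [-0.07 -0.15 -0.75]
10.1167 [  19.58 -208.47  224.63] [ 0.48 -1.06 -0.07]
```

View pics/c.png

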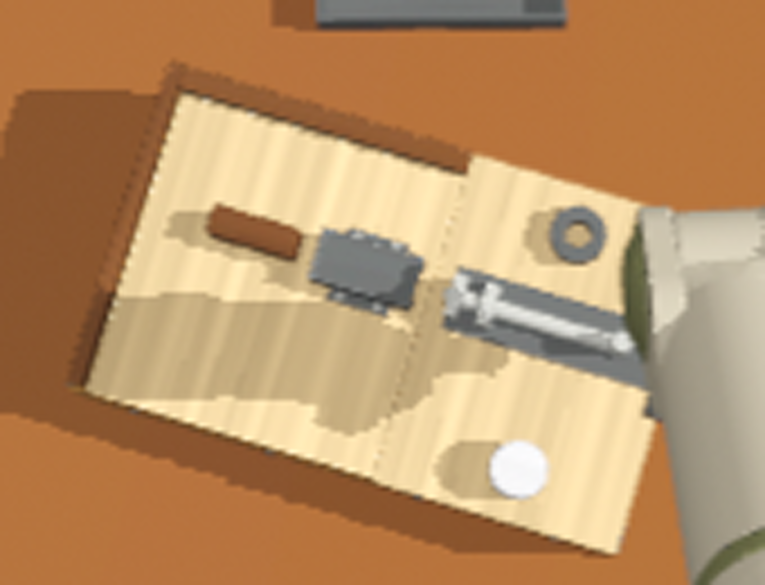

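View pics/w.png

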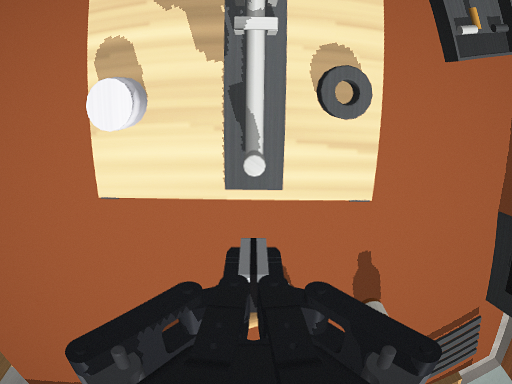

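The lid is shut against the batten, and the keeper lines up with the bolt. In the wrist view the fingers (253,245) are in line with the knob (254,165). Next I go down behind the knob, slide it a little to feel the rubbing, and then push on to the buffer.

Run:
```python
from h import *
env.servo_line(W(19.5,-208.5,148),velocity=80,f_stop=10)
print(env.read_t(),loc(env.read_position()),F())
env.dwell(.3);print(F())
s=env.servo_line(W(19.5,-170,148),velocity=15,f_stop=11)
print(s,env.read_t(),loc(env.read_position()),F())
```

```text
11.3333 [  19.76 -208.5   148.39] [-0.2  -0.03  0.01]
[-0.47 -0.18  0.18]
False 14.35 [  19.59 -170.01  148.02] [ 1.26 -4.73 -0.24]
```

Run:
```python
from h import *
env.servo_line(W(19.5,-174,148),velocity=30);env.dwell(.2);print(F())
s=env.servo_line(W(19.5,-112,148),velocity=8,f_stop=13)
print(s,env.read_t(),loc(env.read_position()),F())
```

```text
[ 0.21  0.19 -0.34]
True 21.0833 [  19.67 -118.99  147.84] [-0.   -1.46  0.87]
```

The bolt stopped about 53 mm inside the mouth, which is in the plausible range. I'll re-press slowly once to confirm a stiff contact, then retreat.

Run:
```python
from h import *
env.servo_line(W(19.5,-122,148),velocity=30);env.dwell(.2);print(F())
for y in np.arange(-120.5,-115,.4):
    s=env.servo_line(W(19.5,y,148),velocity=8,f_stop=12.5); f=F(); print(round(y,1),s,loc(env.read_position())[1],f[1])
    if s or f[1]<-12: break
env.servo_line(W(19.5,-135,148),velocity=60)
env.servo_line(W(19.5,-135,230),velocity=120)
env.move_to(W(-60,-330,260),np.array(env.read_tool_rot()))
print(env.read_t(),F())
a=viewer.grab_frame("top")["pixels"][118:248,142:312];b=viewer.grab_frame("scene")["pixels"][145:275,190:360]
cv2.imwrite("pics/e.png",cv2.resize(np.vstack([a,b]),None,fx=2.3,fy=2.3,interpolation=cv2.INTER_CUBIC))
```

```text
[-0.79 -0.6   0.47]
-120.5 False -120.4 0.41
-120.1 False -120.08 0.04
-119.7 False -119.69 -0.26
-119.3 False -119.36 0.75
-118.9 False -119.3 -3.38
-118.5 False -119.19 -4.51
-118.1 False -119.15 -6.26
-117.7 False -119.1 -7.17
-117.3 False -118.95 -7.66
-116.9 False -118.78 -9.4
-116.5 False -118.63 -9.41
-116.1 False -118.47 -10.17
-115.7 False -118.34 -11.26
-115.3 False -118.19 -11.76
27.2917 [ 0.58  0.85 -0.21]
```

View pics/e.png

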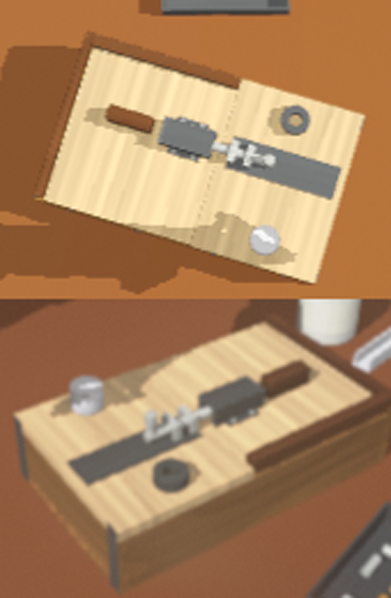

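The bolt is well inside the keeper, the lid is shut, and the tin and collar haven't moved. The force rose at about 7.5 N/mm, which matches the rubber, with roughly 7–8 N bearing on it. I'm handing in.

```bash
python3 -c "
from cell import env
print(env.sign_off())"
```

```text
the job is handed in; nothing more can be done
None
```

The job is handed in: the lid is shut against its batten, the bolt rests on the rubber buffer (about 7–9 N at the keeper by estimate, under the 15 N limit), and the tin and collar were not disturbed; about 27 s used.

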